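# Load an angle bracket from the roll-top store into the marking nest

### The arm

A 6-joint arm with a two-finger parallel gripper is mounted at the origin on a cart in front of the work surface, level with it; the furniture and walls round the work are solid. World frame = base frame: x ahead of the robot, y to its left, z up, the work surface at z = 0. Lengths are in m, angles in rad, forces in N, time in s.
With the tool pointing down it reaches from about 0.325 to 0.85 m from the base axis. Payload 15.5 kg.
Tool frame: the origin (TCP) lies midway between the tips of the shut fingers; the grasp point (between the pads) lies 19 mm behind it; z points along the fingers, y is the line along which they close (so a half turn about z gives the same grasp; the last joint's range is limited). The gripper opens to 91 mm and grips with 3 to 60 N. Pads are 32 mm wide; open, the fingers measure 118 mm over their backs; the gripper's body (76 mm by 178 mm) begins 60 mm behind the grasp point.
Start: joints at [-0.096, 0.494, 1.345, -0, 1.302, -0.096], TCP at [0.625, 0, 0.214] pointing down, gripper open.
Joint ranges: [-2.91, 2.91], [-0.82, 2.16], [0.22, 2.67], [-1.22, 4.37], [0.12, 2.79], [-3.08, 3.08]. Speed limits (rad/s): [1.89, 1.89, 2.57, 3.01, 3.01, 3.01].

### API

Orientations are given as a rotation vector (axis times angle).
In Python, from workcell import readout, optics, ctrl, masks_of gives the robot as it stands.
- The arm moves only by the shell command python3 -m inch 'ROWS'. ROWS is JSON, a list of rows, each an object with "delta_pos": the shift along the tool's x, y, z in cm, a list of three; "roll": the turn about the tool's z in rad; "fingers": the closure in counts, from 0 (fully open) to 255 (shut). A call has 1 to 12 rows; each row shifts and turns the commanded pose from where the row before left it, along the tool's axes as they then stand; what a row does not reach is not made up. A row lasts 1/8 s, in which the tool goes at most 62.5 mm and 10.7 degrees, less where a joint would pass 70% of its speed; a pose out of reach is approached as far as the arm can. A call is refused whole if a number of a shift passes 6.25 or a number of a turn 0.188, either way. A call with a gripper value outside its range is refused whole. The fingers move at their own pace and stop on an object; the grip force is fixed at half the most. Time passes only in rows, so rows that do not move let the fingers close. It gives the time, the measured TCP pose, the force, the opening and the grip force at its end, in the units of the state.
- readout.state(): the state, without advancing time (a new reading comes with each control period).
- optics.camera(name): name is "scene" or "side" or "wrist"; returns a dict with "image" (420x560x3 uint8, red, green, blue), "fx", "fy", "cx", "cy" (pixels), "k1" (the pictures are not rectified: a ray, as slopes to the right and down, at radius r is drawn at 1 + k1 r^2 times it, then the intrinsics apply), "eye" and "orientation" of the camera in the world; the wrist camera has in their place "tool_from_camera" (4x4, takes a point from camera to tool coordinates, whose origin is the TCP and whose axes are the flange's). Camera axes: x right, y up, looking along -z (the intrinsics and any distortion apply to the point x, -y, -z); pixel columns grow to the right and rows downward; lengths in m; the calibration is good to about 2 mm. A picture is of the moment at which its call begins: read the wrist's pose just before it. There is no depth.
- ctrl.job_done(): hands the job in; it is judged then, once.
Trained networks look in the newest picture that a camera, given by its name, has taken for a name from the list of things; names that differ only in an ending like _2 or _b are one class to them, and where a whole thing is asked for, a point or a joint stands for the part that bears it (a point fixed in the world has none). Each returns a list of dicts, best first, with "confidence" (0 to 1); they miss things now and then, are a little off and sometimes report something else, mostly with a low value. They report only what shows in the picture. A call takes as long as a camera call.
- masks_of(name, camera): "mask" (420x560 bool, what is visible of it) and "uv" ([column, row] in pixels, amid what is visible of it).
The state is a dict: "time": time; "joint_positions": joint angles; "joint_velocities": joint speeds; "effort": joint torques, N m; "tool_pos": TCP position; "tool_rot": TCP orientation; "force": force on the tool from outside, world axes, zero at the start; "moment": the same for the moment, N m; "opening": finger opening in m; "grasp_force": force on a finger pad.
Only numpy, scipy, OpenCV 4.12 (cv2) and the standard library are available. Lean on these libraries where they do the work, as an engineer would, in place of code of your own. Each camera call takes 0.05 s, during which the arm holds its last target. There are 200 camera calls.

### The job

Roll the slatted shutter of the bench store fully up and leave it up, then lift out the brass angle bracket. Because the grip that gets it out of the store does not fit between the tall red cheeks of the marking nest, stand the bracket on the open bench, let go, and take it again across the thickness of its upright web. Then seat it in the nest, foot flat on the nest floor and web at the back (the side away from the robot), without forcing it, tipping it over or disturbing the loose things round about.

Things in the scene. Friction and masses are not known exactly. Their poses are not given: they have to be found in the camera images.
- store: Roll-top bench store, fixed, 244 deep (x) x 220 wide (y) x 172 mm high, with blue half-round end cheeks 10 mm thick (200 mm clear between them) up to full height. Origin: centre of its underside; front faces its -x, z up. The shutter's arc axis runs along y, 50 mm above the origin. With the shutter fully up the front half is open from above.
- store_floor (a point): Point of the store's grey inner floor, 50 mm above the bench, about under the bracket's origin; the bracket stands there, foot to the front, web to the back. 2 to 6 mm behind the web stands a black rest 70 mm high, 40 mm wide: no finger fits behind the web. Both web ends are free: take it there across its 60 mm width, lift straight up. A lip 4 mm high lies in front of the foot.
- shutter (a joint): Tambour shutter of grey slats running round the curved track, in rad: 0 shut (front edge down), 1.9 fully up and back. Starts nearly shut (0 to 0.25). It runs stiffly (about 3 to 5 N at the handle) and stays where it is left.
- shutter_grip (a point): Middle of the shutter's black handle bar: round, 10 mm thick, 110 mm long, along the store's y, about 35 mm off the slats, a stem at each end. At joint value q it lies in the store's frame at x = -0.152 cos(0.244 + q), y = 0, z = 0.050 + 0.152 sin(0.244 + q) m. It can be pinched from above, a finger before and one behind it, and turns between the fingers.
- bracket: Loose brass-coloured angle bracket, about 0.15 kg (0.11 to 0.2). Foot 44 (x) x 60 (y) x 8 mm; upright web 10 mm thick, 60 mm wide (along y), its top 60 mm above the underside, standing on the +x edge of the foot (x = 12 to 22 mm). Origin: centre of the foot's underside, z up. It stands by itself on the bench.
- bracket_web (a point): Point in the middle of the bracket's web, 17 mm in +x from the bracket's origin and 45 mm above its underside: where to grip, along the bracket's y across the 60 mm width or along its x across the 10 mm thickness.
- nest: Marking nest, fixed: dark steel plate 100 (x) x 112 (y) x 12 mm. At its +y and -y ends tall red cheeks, x = -26 to 32 mm, up to 78 mm above the bench, 18.5 mm thick, 65 mm apart (73 mm at the flared top). Aluminium rims 6 mm high before and behind the seat, 49 mm apart. Origin: centre of the underside, z up, -x to the robot.
- nest_seat (a point): Centre of the nest floor, 12 mm above the bench, axes as the nest's; the bracket's origin lies here when seated, its x and y along the nest's (foot to -x, web to +x). It goes straight down with 2 to 2.5 mm play all round. No finger fits between web ends and cheeks; before and behind the web there is free room above the rims.
- masking_tape: Loose roll of beige masking tape, 87 mm across, 24 mm high; bystander. Origin: centre of underside.
- loupe: Loose black loupe, 37 mm across, 33 mm high; bystander. Origin: centre of underside.
- bush_3: Loose reddish ring, 60 mm across, 16 mm high; bystander. Origin: centre of underside.
- steel_block: Loose steel block with a dark hole, 30 x 50 x 30 mm; bystander. Origin: centre of underside.

How it is judged:
On the way, in this order (a step that is already met when the one before it is completed fails the run):
1. the shutter is rolled up (joint above 1.6 rad) (value of joint shutter above 1.6 rad), for 0.2 s.
2. the bracket stands upright on the bench itself, at rest and let go (height (world z) of bracket below 0.005 m and angle between bracket's own z axis and vertical below 0.08 rad and linear speed of bracket below 0.03 m/s and contact force between the fingers and bracket below 0.3 N), for 0.2 s.
At the end, for the whole second after the job is handed in: The bracket stands in the nest: origin within 6 mm of the seat sideways and 3 mm in height, upright within 0.06 rad, turned within 0.12 rad of the nest, web to the nest's +x, at rest and let go; the shutter is still up (above 1.5 rad) (horizontal distance between bracket and nest_seat below 0.006 m and z of bracket in the frame of nest_seat between -0.003 and 0.003 m and x of bracket_web in the frame of nest_seat above 0.008 m and angle between bracket's own z axis and vertical below 0.06 rad and angle between the x axis of bracket and the x axis of nest, either way round below 0.12 rad and linear speed of bracket below 0.02 m/s and contact force between the fingers and bracket below 0.3 N and value of joint shutter above 1.5 rad); the robot touches nothing.
It fails at once if a loose bystander is moved by more than 30 mm (distance of any of masking_tape, loupe, bush_3, steel_block from where it was at the start of the episode above 0.03 m).
It fails at once if the bracket tips over (more than 0.8 rad) (angle between bracket's own z axis and vertical above 0.8 rad).
It fails at once if the bracket is forced into the nest with more than 50 N (contact force between bracket and nest above 50 N).
It also fails if it takes over 66 s, if anything falls off the work surface, if the arm or the gripper's body presses on something with over 40 N, if the wrist force passes 120 N, or if a joint passes its speed limit or range.

## Working session

There is one attempt and no reset: what is moved stays moved. The work goes in short steps, Python scripts to look and compute and a shell command to move; the robot and the scene stay as the last step left them, time stands still between calls to the robot, and variables do not carry over. Pictures are saved under pics/ and viewed, at most 10 in all, crops included, and the job is handed in when it is done.

```bash
mkdir -p pics; cat > h.py <<'E'
import numpy as np, cv2
from scipy.spatial.transform import Rotation as R
from workcell import readout, optics, ctrl, masks_of
def rot(o):
    o=np.array(o,float)
    if o.shape==(3,3): return o
    return (R.from_rotvec(o) if o.size==3 else R.from_quat(o)).as_matrix()
def cam(n):
    s=readout.state(); c=optics.camera(n)
    if 'eye' in c: c['R']=rot(c['orientation']); c['e']=np.array(c['eye'])
    else:
        T=np.array(c['tool_from_camera']); Rt=rot(s['tool_rot'])
        c['R']=Rt@T[:3,:3]; c['e']=Rt@T[:3,3]+np.array(s['tool_pos'])
    return c
def K(c): return np.array([[c['fx'],0,c['cx']],[0,c['fy'],c['cy']],[0,0,1.]])
def D(c): return np.array([c['k1'],0,0,0.])
def proj(c,P):
    p=(np.atleast_2d(P)-c['e'])@c['R']; p=p*[1,-1,-1]
    return cv2.projectPoints(p[:,None],np.zeros(3),np.zeros(3),K(c),D(c))[0][:,0]
def ray(c,uv):
    n=cv2.undistortPoints(np.array(uv,float).reshape(-1,1,2),K(c),D(c))[:,0]
    d=np.c_[n[:,0],-n[:,1],-np.ones(len(n))]
    return d@c['R'].T
def onz(c,uv,z):
    d=ray(c,uv); return c['e']+d*((z-c['e'][2])/d[:,2:])
def save(c,n): cv2.imwrite('pics/'+n+'.png',c['image'][:,:,::-1])
E
python3 - <<'E'
from h import *
s=readout.state(); print({k:np.round(v,3) for k,v in s.items()})
for n in ['scene','side','wrist']:
    c=cam(n); save(c,n+'0'); print(n,c.get('orientation'),c['e'],c['fx'],c['k1'])
    for t in ['store','shutter','shutter_grip','bracket','bracket_web','nest','nest_seat','masking_tape','loupe','bush_3','steel_block']:
        try:
            for m in masks_of(t,n)[:2]:
                ys,xs=np.nonzero(m['mask']); print(t,round(m['confidence'],2),np.round(m['uv']),xs.min(),xs.max(),ys.min(),ys.max(),len(xs),onz(c,m['uv'],0.015).round(3)[0])
        except Exception as e: print(t,e)
a=[cv2.imread(f'pics/{n}0.png') for n in ['scene','side']]
cv2.imwrite('pics/a.png',cv2.resize(np.vstack(a),(448*1,672))[:600]) 
E
```

```text
{'time': np.float64(0.0), 'joint_positions': array([-0.096,  0.494,  1.346,  0.   ,  1.302, -0.095]), 'joint_velocities': array([-0.   , -0.   ,  0.001, -0.   , -0.001,  0.   ]), 'effort': array([-1.0000e-03, -8.7881e+01, -3.8186e+01,  7.1000e-02,  5.3000e-02,
       -0.0000e+00]), 'tool_pos': array([0.625, 0.   , 0.213]), 'tool_rot': array([-2.221e+00, -2.221e+00,  1.000e-03]), 'force': array([-0.619, -0.246,  0.478]), 'moment': array([ 0.033,  0.075, -0.007]), 'grasp_force': np.float64(0.0), 'opening': np.float64(0.091)}
scene [ 1.06924669 -0.36368095 -0.59951569] [-0.05753066 -0.69477746  0.52184995] 411.16663300887996 -0.0021318859595054556
store 0.92 [228. 173.] 179 280 134 215 6598 [0.596 0.426 0.015]
shutter 0.64 [218. 160.] 185 261 137 187 2936 [0.632 0.557 0.015]
shutter_grip 0.59 [224. 164.] 185 262 137 187 2950 [0.625 0.506 0.015]
bracket 0.63 [224. 186.] 213 234 184 189 93 [0.525 0.337 0.015]
bracket_web 0.44 [225. 188.] 215 232 185 189 55 [0.521 0.322 0.015]
nest 0.98 [323. 228.] 298 354 201 250 1674 [ 0.582 -0.048  0.015]
nest_seat 0.95 [325. 229.] 298 355 201 251 1821 
[... 1264 characters left out ...]
79] 310.0374953823635 0.02043798824503882
store 0.81 [170.  19.] 111 249 0 65 5125 [0.515 0.184 0.015]
store 0.43 [240. 241.] 189 288 191 286 6552 [ 0.58  -0.064  0.015]
shutter 0.55 [117.   5.] 112 123 0 14 112 [0.461 0.195 0.015]
shutter_grip 0.72 [119.   8.] 111 123 0 15 129 [0.463 0.193 0.015]
bracket_web 0.46 [237. 242.] 187 289 190 286 6729 [ 0.576 -0.065  0.015]
nest 0.76 [240. 241.] 188 289 191 287 6773 [ 0.579 -0.063  0.015]
nest_seat 0.8 [238. 244.] 187 290 190 287 6789 [ 0.576 -0.066  0.015]
loupe 0.84 [255. 343.] 244 270 329 360 616 [ 0.595 -0.215  0.015]
loupe 0.46 [167.  21.] 111 248 0 65 5124 [0.511 0.182 0.015]
steel_block 0.28 [119.   3.] 111 124 0 16 133 [0.463 0.197 0.015]
```

View pics/scene0.png

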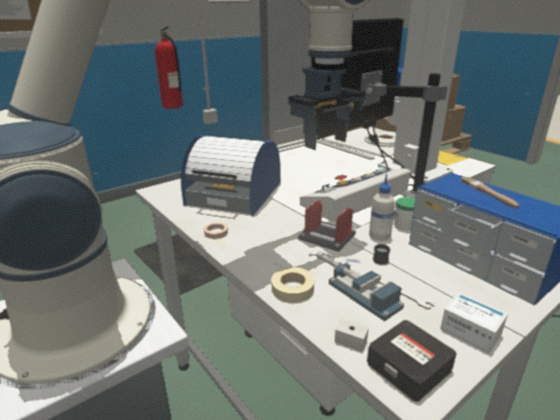

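View pics/side0.png

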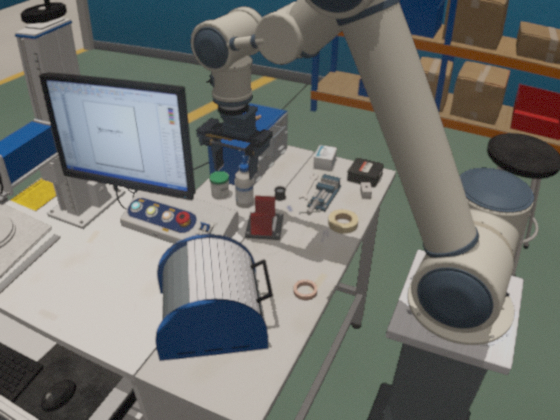

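```bash
cat >> h.py <<'E'
from scipy.optimize import minimize
def box(x0,x1,y0,y1,z0,z1): return np.array([[x,y,z] for x in(x0,x1) for y in(y0,y1) for z in(z0,z1)])
_t=np.linspace(0,np.pi,25)
STORE=[np.vstack([box(-.122,.122,-.11,.11,0,.05)]+[np.c_[.122*np.cos(_t),0*_t+y,.05+.122*np.sin(_t)] for y in(-.11,.11)])]
NEST=[box(-.05,.05,-.056,.056,0,.012),box(-.026,.032,.0345,.051,.012,.078),box(-.026,.032,-.051,-.0345,.012,.078)]
BR=[box(-.022,.022,-.03,.03,0,.008),box(.012,.022,-.03,.03,0,.06)]
def place(P,p,z=0):
    c,s=np.cos(p[2]),np.sin(p[2]); return P@np.array([[c,s,0],[-s,c,0],[0,0,1]])+[p[0],p[1],z]
def sil(c,model,p,z=0):
    m=np.zeros((420,560),np.uint8)
    for P in model: cv2.fillConvexPoly(m,cv2.convexHull((proj(c,place(P,p,z))*16).round().astype(np.int32)),1,shift=4)
    return m>0
def fit(views,model,p0,z=0,step=(.02,.02,.1)):
    def f(p):
        return -sum((lambda a,b:(a&b).sum()/(a|b).sum())(sil(c,model,p,z),m) for c,m in views)/len(views)
    best=None; p0=np.array(p0,float)
    for k in range(3):
        sx=np.vstack([p0]+[p0+np.eye(3)[i]*step[i]/(2**k) for i in range(3)])
        r=minimize(f,p0,method='Nelder-Mead',options=dict(initial_simplex=sx,xatol=1e-4,fatol=1e-5)); p0=r.x
    return r.x,-r.fun
def handle(p,q):
    return place(np.array([[-.152*np.cos(.244+q),y,.05+.152*np.sin(.244+q)] for y in np.linspace(-.055,.055,9)]),p)
E
python3 - <<'E'
from h import *
vs,vn=[],[]
C={}
for n in ['scene','side','wrist']:
    c=cam(n);C[n]=c
    g=lambda t:masks_of(t,n)[0]['mask']
    nm=g('nest'); vn.append((c,nm))
    if n!='wrist': vs.append((c,g('store')|g('shutter')))
for v in (vs,vs[:1],vs[1:]): print('store',fit(v,STORE,(.62,.3,0)))
for v in (vn,vn[:2],vn[2:]): print('nest',fit(v,NEST,(.58,-.06,0)))
p=fit(vs,STORE,(.62,.3,0))[0]
out=[]
for n,(x,y) in dict(scene=(150,110),side=(140,215)).items():
    im=C[n]['image'][:,:,::-1].copy(); im=im[y:y+150,x:x+140]
    im=cv2.resize(im,None,fx=4,fy=4,interpolation=cv2.INTER_CUBIC)[:,:395*10]
    for q,col in ((0,(0,0,255)),(.12,(0,255,0)),(.24,(255,0,0))):
        uv=(proj(C[n],handle(p,q))-[x,y])*4+2
        for u in uv: cv2.circle(im,tuple(int(v) for v in u),2,col,-1)
    out.append(im)
o=np.hstack(out); cv2.imwrite('pics/b.png',cv2.resize(o,(800,int(o.shape[0]*800/o.shape[1]))))
E
```

```text
store (array([0.53924218, 0.30152873, 0.60322274]), np.float64(0.9442647610010475))
store (array([0.54253318, 0.30730744, 0.59537113]), np.float64(0.9531821506949525))
store (array([0.53807443, 0.30121493, 0.59054124]), np.float64(0.9400562474889513))
nest (array([ 0.57654448, -0.0665266 ,  0.33071833]), np.float64(0.8915143708236665))
nest (array([ 0.57613434, -0.066229  ,  0.31964502]), np.float64(0.9169885786569101))
nest (array([ 0.57734333, -0.06803687,  0.35039284]), np.float64(0.8554702253556591))
```

View pics/b.png

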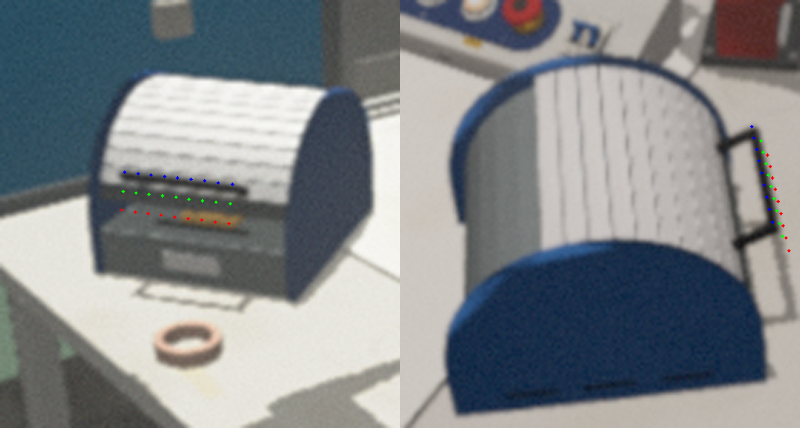

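```bash
python3 -m inch '[{"delta_pos":[3.8,-3.3,-0.6]},{"delta_pos":[3.8,-3.3,-0.6]},{"delta_pos":[3.8,-3.3,-0.5]},{"delta_pos":[3.8,-3.3,-0.5]},{"delta_pos":[3.7,-3.3,-0.5]},{"delta_pos":[3.7,-3.2,-0.5]},{"roll":-0.15},{"roll":-0.15},{"roll":-0.15},{"roll":-0.15},{},{}]'
python3 - <<'E'
from h import *
s=readout.state(); print(s['tool_pos'],rot(s['tool_rot']).round(3).tolist())
c=cam('wrist'); save(c,'w1'); print(c['e'],c['R'][:,2])
im=c['image'][:,:,::-1].copy()
p=(.54,.3035,.6)
for q,col in ((.12,(0,255,0)),(.22,(255,0,0))):
    for u in proj(c,handle(p,q)): cv2.circle(im,tuple(int(v) for v in u),2,col,-1)
for P in place(STORE[0],p): cv2.circle(im,tuple(int(v) for v in proj(c,P)[0]),3,(0,0,255),-1)
cv2.imwrite('pics/w1o.png',im)
E
```

```text
[6.25012143e-01 3.36941413e-07 2.13918085e-01] [[0.0, 1.0, 0.0], [1.0, -0.0, 0.0], [0.0, 0.0, -1.0]]
[0.62492331 0.07652964 0.38488316] [8.44064919e-04 2.74412342e-01 9.61611748e-01]schema error: expected keys delta_pos, roll, fingers
```

View pics/w1o.png

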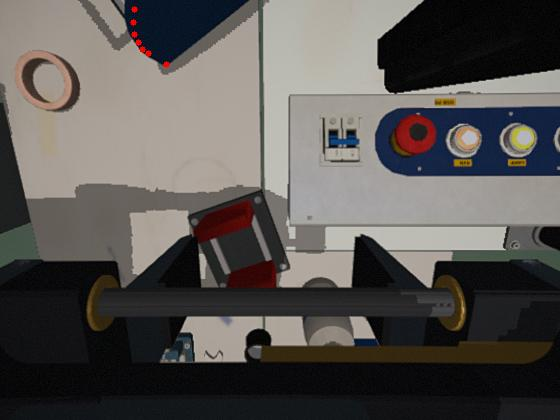

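```bash
python3 -m inch '[{"delta_pos":[3.8,-3.3,-0.6],"roll":0,"fingers":0},{"delta_pos":[3.8,-3.3,-0.6],"roll":0,"fingers":0},{"delta_pos":[3.8,-3.3,-0.5],"roll":0,"fingers":0},{"delta_pos":[3.8,-3.3,-0.5],"roll":0,"fingers":0},{"delta_pos":[3.7,-3.3,-0.5],"roll":0,"fingers":0},{"delta_pos":[3.7,-3.2,-0.5],"roll":0,"fingers":0},{"delta_pos":[0,0,0],"roll":-0.15,"fingers":0},{"delta_pos":[0,0,0],"roll":-0.15,"fingers":0},{"delta_pos":[0,0,0],"roll":-0.15,"fingers":0},{"delta_pos":[0,0,0],"roll":-0.15,"fingers":140},{"delta_pos":[0,0,0],"roll":0,"fingers":140},{"delta_pos":[0,0,0],"roll":0,"fingers":140}]'
python3 - <<'E'
from h import *
s=readout.state(); print(s['tool_pos'],s['opening'],rot(s['tool_rot']).round(3).tolist())
c=cam('wrist'); save(c,'w1'); print(c['e'],c['R'][:,2])
im=c['image'][:,:,::-1].copy()
p=(.54,.3035,.6)
for q,col in ((.12,(0,255,0)),(.22,(255,0,0))):
    for u in proj(c,handle(p,q)): cv2.circle(im,tuple(int(v) for v in u),2,col,-1)
for P in place(STORE[0],p): cv2.circle(im,tuple(int(v) for v in proj(c,P)[0]),3,(0,0,255),-1)
cv2.imwrite('pics/w1o.png',im)
E
```

```text
time: 3.85
tool_pos: [0.428, 0.226, 0.246]
tool_rot: [1.471, 2.776, 0.0]
force: [-0.4, 0.2, -0.7]
opening: 0.0646
grasp_force: 0.0
[0.42801738 0.22601514 0.24595858] 0.06455647096976834 [[-0.562, 0.827, 0.0], [0.827, 0.562, 0.0], [-0.0, 0.0, -1.0]]
[0.38450676 0.28919303 0.41692222] [-0.15279737  0.22728889  0.96176542]
```

View pics/w1o.png

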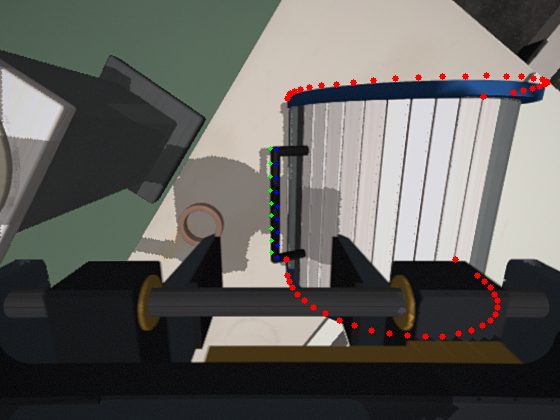

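```bash
python3 -m inch '[{"delta_pos":[0,0,3],"roll":0,"fingers":182},{"delta_pos":[0,0,3],"roll":0,"fingers":182},{"delta_pos":[0,0,3],"roll":0,"fingers":182},{"delta_pos":[0,0,3],"roll":0,"fingers":182},{"delta_pos":[0,0,2],"roll":0,"fingers":182},{"delta_pos":[0,0,0],"roll":0,"fingers":182}]'
python3 -m inch '[{"delta_pos":[0,0,0],"roll":0,"fingers":255},{"delta_pos":[0,0,0],"roll":0,"fingers":255},{"delta_pos":[0,0,0],"roll":0,"fingers":255},{"delta_pos":[0,0,0],"roll":0,"fingers":255}]'
```

```text
time: 4.65
tool_pos: [0.4273, 0.2257, 0.105]
tool_rot: [-1.467, -2.776, 0.003]
force: [0.3, 0.2, -0.3]
opening: 0.026
grasp_force: 0.0
time: 5.15
tool_pos: [0.4271, 0.2253, 0.1065]
tool_rot: [-1.466, -2.778, 0.002]
force: [-4.4, -7.0, 4.1]
opening: 0.009
grasp_force: 30.0
```

```bash
python3 - <<'E'
import numpy as np
t=np.linspace(.464,2.10,13)
print(np.c_[t[1:]-.244,15.2*(np.cos(t[:-1])-np.cos(t[1:])),-15.2*(np.sin(t[1:])-np.sin(t[:-1]))].round(2))
E
```

```text
[[ 0.36  1.05 -1.78]
 [ 0.49  1.28 -1.62]
 [ 0.63  1.49 -1.44]
 [ 0.77  1.67 -1.22]
 [ 0.9   1.82 -0.98]
 [ 1.04  1.94 -0.72]
 [ 1.17  2.02 -0.45]
 [ 1.31  2.06 -0.17]
 [ 1.45  2.07  0.11]
 [ 1.58  2.03  0.39]
 [ 1.72  1.96  0.66]
 [ 1.86  1.85  0.92]]
```

```bash
python3 -m inch '[{"delta_pos":[0,0.5,-0.9],"roll":0,"fingers":255},{"delta_pos":[0,0.55,-0.88],"roll":0,"fingers":255},{"delta_pos":[0,1.28,-1.62],"roll":0,"fingers":255},{"delta_pos":[0,0,0],"roll":0,"fingers":255}]'
python3 - <<'E'
from h import *
for n in ['scene','side']:
    c=cam(n); save(c,n+'2')
E
```

```text
time: 5.65
tool_pos: [0.4459, 0.238, 0.1414]
tool_rot: [-1.465, -2.778, 0.005]
force: [-12.0, -14.1, 17.0]
opening: 0.0091
grasp_force: 30.0
```

```bash
python3 -m inch '[{"delta_pos":[0,-0.2,-0.2],"roll":0,"fingers":255},{"delta_pos":[0,0,0],"roll":0,"fingers":255}]'; python3 -m inch '[{"delta_pos":[0,1.42,-1.5],"roll":0,"fingers":255},{"delta_pos":[0,1.6,-1.3],"roll":0,"fingers":255},{"delta_pos":[0,0,0],"roll":0,"fingers":255}]'
```

```text
time: 6.0
tool_pos: [0.4467, 0.2384, 0.1428]
tool_rot: [1.466, 2.777, 0.004]
force: [4.6, 1.6, -3.4]
opening: 0.009
grasp_force: 30.0
time: 6.38
tool_pos: [0.4732, 0.2563, 0.1712]
tool_rot: [1.465, 2.776, 0.006]
force: [9.9, 2.9, -11.4]
opening: 0.0098
grasp_force: 30.0
```

```bash
python3 -m inch '[{"delta_pos":[0,1.9,-0.9],"roll":0,"fingers":255},{"delta_pos":[0,1.94,-0.72],"roll":0,"fingers":255},{"delta_pos":[0,0,0],"roll":0,"fingers":255}]'; python3 - <<'E'
from h import *
# locus of bar: TCP points along store x
P=np.array([[.4271,.2253,.1065],[.4467,.2384,.1428],[.4732,.2563,.1712],readout.state()['tool_pos']])
u=np.array([.827,.562]); s=P[:,:2]@u; z=P[:,2]
A=np.c_[2*s,2*z,np.ones(4)]; 
# fixed radius circle
from scipy.optimize import least_squares
r=least_squares(lambda c:np.hypot(s-c[0],z-c[1])-.152,[.6,.04]); print(r.x,r.fun); print(np.arctan2(z-r.x[1],-(s-r.x[0])))
print(np.array([.54,.3035])@u)
E
```

```text
time: 6.75
tool_pos: [0.5039, 0.2773, 0.1876]
tool_rot: [1.465, 2.776, 0.004]
force: [1.8, -3.9, 11.9]
opening: 0.0088
grasp_force: 30.0
[0.61775457 0.04284877] [-9.67969425e-05 -1.22327120e-04  5.12632331e-04 -3.25129438e-04]
[0.4323712  0.7182972  1.0001976  1.26816749]
0.617147
```

```bash
python3 - <<'E'
import numpy as np
t=np.linspace(1.268,2.11,7)
print(np.c_[t[1:]-.244,15.2*(np.cos(t[:-1])-np.cos(t[1:])),-15.2*(np.sin(t[1:])-np.sin(t[:-1]))].round(2))
E
```

```text
[[ 1.16  2.07 -0.49]
 [ 1.3   2.12 -0.2 ]
 [ 1.44  2.13  0.1 ]
 [ 1.59  2.09  0.4 ]
 [ 1.73  2.02  0.69]
 [ 1.87  1.9   0.96]]
```

```bash
python3 -m inch '[{"delta_pos":[0,2.07,-0.59],"roll":0,"fingers":255},{"delta_pos":[0,2.12,-0.2],"roll":0,"fingers":255},{"delta_pos":[0,0,0],"roll":0,"fingers":255}]'; python3 -m inch '[{"delta_pos":[0,2.13,0.1],"roll":0,"fingers":255},{"delta_pos":[0,2.09,0.4],"roll":0,"fingers":255},{"delta_pos":[0,0,0],"roll":0,"fingers":255}]'
```

```text
time: 7.12
tool_pos: [0.5383, 0.3007, 0.1948]
tool_rot: [1.465, 2.777, 0.003]
force: [4.9, -2.4, 3.4]
opening: 0.0094
grasp_force: 30.0
time: 7.5
tool_pos: [0.573, 0.3245, 0.1894]
tool_rot: [1.465, 2.777, 0.003]
force: [6.3, -2.7, 2.2]
opening: 0.0096
grasp_force: 30.0
```

```bash
python3 -m inch '[{"delta_pos":[0,2.02,0.69],"roll":0,"fingers":255},{"delta_pos":[0,1.6,0.8],"roll":0,"fingers":255},{"delta_pos":[0,0,0],"roll":0,"fingers":255},{"delta_pos":[0,0,0],"roll":0,"fingers":255}]'; python3 -m inch '[{"delta_pos":[0,0,0],"roll":0,"fingers":200},{"delta_pos":[0,0,0],"roll":0,"fingers":180},{"delta_pos":[0,0,0],"roll":0,"fingers":180},{"delta_pos":[0,0,2],"roll":0,"fingers":180}]' | head -0; python3 - <<'E'
from h import *
s=readout.state(); print(s['tool_pos'],s['opening'],s['force'])
E
```

```text
time: 8.0
tool_pos: [0.602, 0.3443, 0.1744]
tool_rot: [1.466, 2.777, 0.001]
force: [5.5, -1.9, -2.1]
opening: 0.0093
grasp_force: 30.0
[0.6022357  0.34517543 0.1553956 ] 0.026828000257487324 [ 0.31019733  0.33700265 -0.01178782]Exception ignored on flushing sys.stdout:
BrokenPipeError: [Errno 32] Broken pipe
```

```bash
python3 -m inch '[{"delta_pos":[0,0,-4],"roll":0,"fingers":180},{"delta_pos":[0,0,-5],"roll":0,"fingers":100},{"delta_pos":[0,0,-5],"roll":0,"fingers":0},{"delta_pos":[0,-5,0],"roll":0,"fingers":0},{"delta_pos":[0,-5,0],"roll":0,"fingers":0},{"delta_pos":[0,-4,0],"roll":0,"fingers":0},{"delta_pos":[0,0,0],"roll":0,"fingers":0}]'; python3 - <<'E'
from h import *
p=(.54,.3035,.6)
for n in ['scene','side','wrist']:
    c=cam(n); save(c,n+'3')
    for t in ['bracket','shutter','bush_3','store']:
        for m in masks_of(t,n)[:2]: print(n,t,round(m['confidence'],2),np.round(m['uv']),m['mask'].sum(),onz(c,m['uv'],.08).round(3)[0])
im=c['image'][:,:,::-1].copy()
for P in place(STORE[0],p): cv2.circle(im,tuple(int(v) for v in proj(c,P)[0]),2,(0,0,255),-1)
cv2.imwrite('pics/w3o.png',im)
E
```

```text
time: 9.38
tool_pos: [0.4838, 0.2645, 0.2948]
tool_rot: [-1.466, -2.778, 0.0]
force: [0.5, 1.8, -0.0]
opening: 0.0841
grasp_force: 0.0
scene bracket 0.8 [225. 177.] 484 [0.488 0.26  0.08 ]
scene bracket 0.4 [325. 228.] 1696 [ 0.502 -0.134  0.08 ]
scene shutter 0.89 [234. 136.] 394 [0.729 0.593 0.08 ]
scene bush_3 0.62 [216. 228.] 310 [0.317 0.018 0.08 ]
scene bush_3 0.57 [350. 334.] 779 [ 0.308 -0.391  0.08 ]
scene store 0.68 [235. 171.] 6496 [0.533 0.279 0.08 ]
side bracket 0.67 [230. 291.] 278 [0.5   0.269 0.08 ]
side shutter 0.82 [171. 279.] 1810 [0.644 0.296 0.08 ]
side bush_3 0.84 [305. 286.] 324 [0.35  0.183 0.08 ]
side store 0.58 [205. 302.] 11751 [0.534 0.324 0.08 ]
wrist bracket 0.63 [281. 190.] 1709 [0.49  0.269 0.08 ]
wrist bush_3 0.58 [155. 223.] 828 [0.38  0.141 0.08 ]
wrist store 0.84 [331. 178.] 34298 [0.533 0.317 0.08 ]
wrist store 0.5 [211. 348.] 1532 [0.539 0.018 0.08 ]
```

View pics/w3o.png

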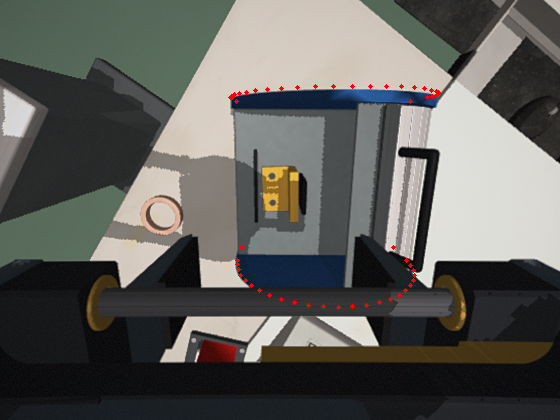

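```bash
python3 - <<'E'
from h import *
s=readout.state(); print(s['tool_pos'])
c=cam('wrist'); m=masks_of('bracket','wrist')[0]['mask']
hsv=cv2.cvtColor(c['image'],cv2.COLOR_RGB2HSV); col=(hsv[...,0]>14)&(hsv[...,0]<32)&(hsv[...,1]>110)
near=cv2.dilate(m.astype(np.uint8),np.ones((9,9)))>0
k=cv2.morphologyEx((col&near).astype(np.uint8),cv2.MORPH_CLOSE,np.ones((5,5)))>0
for mm in (m,k):
    for z in (.05,):
        for a in (.5,.7): print(mm.sum(),fit([(c,mm)],BR,(.49,.27,a),z,(.01,.01,.1)))
p=fit([(c,k)],BR,(.49,.27,.6),.05,(.01,.01,.1))[0]
im=c['image'][:,:,::-1].copy()
o=cv2.findContours(sil(c,BR,p,.05).astype(np.uint8),0,2)[0]; im=cv2.resize(im,None,fx=4,fy=4,interpolation=cv2.INTER_NEAREST)
cv2.drawContours(im,[x*4+2 for x in o],-1,(0,0,255),1)
for b in BR:
  for u in proj(c,place(b,p,.05)): cv2.circle(im,tuple(int(v*4+2) for v in u),4,(255,0,0),-1)
cv2.imwrite('pics/w3c.png',im[560:1000,880:1400])
E
```

```text
[0.4860131  0.26566408 0.29407625]
1671 (array([0.48976098, 0.26409656, 0.61803063]), np.float64(0.94781622234827))
1671 (array([0.4889641 , 0.26522779, 0.61691018]), np.float64(0.9451357466063348))
1724 (array([0.49071716, 0.26498129, 0.61334232]), np.float64(0.9572222222222222))
1724 (array([0.49086125, 0.26476343, 0.61749585]), np.float64(0.9566184649610678))
```

View pics/w3c.png

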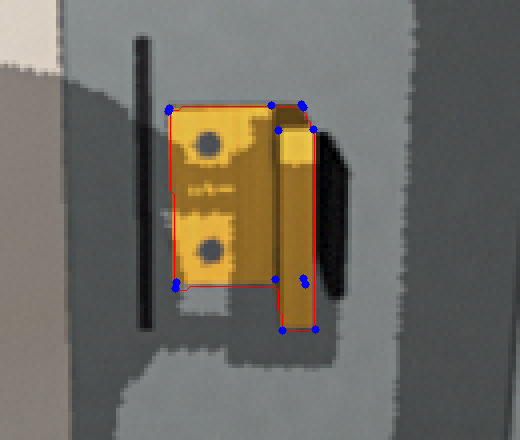

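```bash
python3 -m inch '[{"delta_pos":[-0.3,2.04,0],"roll":0,"fingers":0},{"delta_pos":[0,0,0],"roll":-0.177,"fingers":0},{"delta_pos":[0,0,0],"roll":-0.177,"fingers":0},{"delta_pos":[0,0,0],"roll":-0.177,"fingers":0},{"delta_pos":[0,0,0],"roll":-0.177,"fingers":0},{"delta_pos":[0,0,0],"roll":-0.177,"fingers":0},{"delta_pos":[0,0,0],"roll":-0.177,"fingers":0},{"delta_pos":[0,0,0],"roll":-0.177,"fingers":0},{"delta_pos":[0,0,0],"roll":-0.177,"fingers":0},{"delta_pos":[0,0,0],"roll":-0.173,"fingers":0},{"delta_pos":[0,0,0],"roll":0,"fingers":0},{"delta_pos":[0,0,0],"roll":0,"fingers":0}]'; python3 - <<'E'
from h import *
s=readout.state(); T=rot(s['tool_rot']); print(s['tool_pos'],s['joint_positions'],'yaw',np.arctan2(T[1,1],T[0,1]),T[:,2])
c=cam('wrist'); save(c,'w4')
hsv=cv2.cvtColor(c['image'],cv2.COLOR_RGB2HSV); col=(hsv[...,0]>14)&(hsv[...,0]<32)&(hsv[...,1]>110)
m=masks_of('bracket','wrist')
if m:
    m=m[0]['mask']; near=cv2.dilate(m.astype(np.uint8),np.ones((9,9)))>0
    k=cv2.morphologyEx((col&near).astype(np.uint8),cv2.MORPH_CLOSE,np.ones((5,5)))>0
    for mm in (m,k): print(mm.sum(),fit([(c,mm)],BR,(.4907,.2649,.615),.05,(.005,.005,.05)))
w=np.array([.4907+.017*np.cos(.615),.2649+.017*np.sin(.615),.086])
print('tool delta cm',100*T.T@(w-s['tool_pos']))
E
```

```text
time: 11.72
tool_pos: [0.5045, 0.2747, 0.2941]
tool_rot: [0.949, -2.995, 0.0]
force: [0.6, 0.1, 0.7]
opening: 0.0912
grasp_force: 0.0
[0.50445555 0.27467582 0.29411992] [ 3.94673609e-01  3.53793160e-01  1.35499580e+00 -2.09528615e-05
  1.43282016e+00 -1.79015424e+00] yaw 2.1848307339064093 [-7.22855082e-06 -2.54930100e-05 -1.00000000e+00]
1994 (array([0.49033225, 0.26426929, 0.61502282]), np.float64(0.9605009633911368))
2041 (array([0.4909233 , 0.26509045, 0.60689558]), np.float64(0.9672985781990522))
tool delta cm [-1.28919624e-02 -4.46605485e-03  2.08119923e+01]
```

```bash
python3 -m inch '[{"delta_pos":[0,0,4.5],"roll":0,"fingers":0},{"delta_pos":[0,0,4.5],"roll":0,"fingers":0},{"delta_pos":[0,0,3],"roll":0,"fingers":0},{"delta_pos":[0,0,2.5],"roll":0,"fingers":0},{"delta_pos":[0,0,2.2],"roll":0,"fingers":0},{"delta_pos":[0,0,2.1],"roll":0,"fingers":0},{"delta_pos":[0,0,2],"roll":0,"fingers":0},{"delta_pos":[0,0,0],"roll":0,"fingers":0}]'; python3 -m inch '[{"delta_pos":[0,0,0],"roll":0,"fingers":120},{"delta_pos":[0,0,0],"roll":0,"fingers":120},{"delta_pos":[0,0,0],"roll":0,"fingers":120},{"delta_pos":[0,0,0],"roll":0,"fingers":120}]'
```

```text
time: 12.82
tool_pos: [0.5037, 0.2744, 0.0851]
tool_rot: [0.953, -2.991, 0.0]
force: [-0.2, -0.9, 0.4]
opening: 0.0913
grasp_force: 0.0
time: 13.32
tool_pos: [0.5047, 0.2749, 0.0866]
tool_rot: [-0.955, 2.992, 0.0]
force: [-1.1, 0.6, 5.2]
opening: 0.0595
grasp_force: 30.0
```

```bash
python3 -m inch '[{"delta_pos":[0,0,-1],"roll":0,"fingers":255},{"delta_pos":[0,0,-2.5],"roll":0,"fingers":255},{"delta_pos":[0,0,-3],"roll":0,"fingers":255},{"delta_pos":[0,0,-3.5],"roll":0,"fingers":255},{"delta_pos":[0,0,-4],"roll":0,"fingers":255},{"delta_pos":[0,0,-3],"roll":0,"fingers":255},{"delta_pos":[0,0,-1.5],"roll":0,"fingers":255},{"delta_pos":[0,0,0],"roll":0,"fingers":255}]'; python3 -m inch '[{"delta_pos":[1.5,-1.5,0],"roll":0,"fingers":255},{"delta_pos":[2.5,-2.4,0],"roll":0,"fingers":255},{"delta_pos":[3,-3,0],"roll":0,"fingers":255},{"delta_pos":[3.3,-3.2,0],"roll":0,"fingers":255},{"delta_pos":[3,-3,0],"roll":0,"fingers":255},{"delta_pos":[2.5,-2.4,0],"roll":0,"fingers":255},{"delta_pos":[2,-1.9,0],"roll":0,"fingers":255},{"delta_pos":[0,0,0],"roll":0.145,"fingers":255},{"delta_pos":[0,0,0],"roll":0.14,"fingers":255},{"delta_pos":[0,0,0],"roll":0,"fingers":255},{"delta_pos":[0,0,0],"roll":0,"fingers":255}]'; python3 - <<'E'
from h import *
s=readout.state(); T=rot(s['tool_rot']); print(s['tool_pos'],'yaw',np.arctan2(T[1,1],T[0,1]))
for n in ['scene','side','wrist']:
    c=cam(n); save(c,n+'5')
    if n=='wrist':
        hsv=cv2.cvtColor(c['image'],cv2.COLOR_RGB2HSV); k=(hsv[...,0]>14)&(hsv[...,0]<32)&(hsv[...,1]>110); print(k.sum())
    for m in masks_of('bracket',n)[:1]: print(n,m['confidence'],m['uv'],m['mask'].sum())
E
```

```text
time: 14.32
tool_pos: [0.5047, 0.2748, 0.2716]
tool_rot: [-0.955, 2.992, 0.0]
force: [-0.4, -0.0, -1.4]
opening: 0.0595
grasp_force: 30.0
time: 15.7
tool_pos: [0.4598, 0.0295, 0.2705]
tool_rot: [0.526, -3.096, -0.0]
force: [-0.2, 0.3, -1.4]
opening: 0.0593
grasp_force: 30.0
[0.45977188 0.02948349 0.27054764] yaw 1.9071378760132598
scene 0.82 [262.0, 140.7] 745
side 0.57 [296.4, 185.8] 264
16493
wrist 0.87 [276.1, 240.8] 9640
```

View pics/wrist5.png

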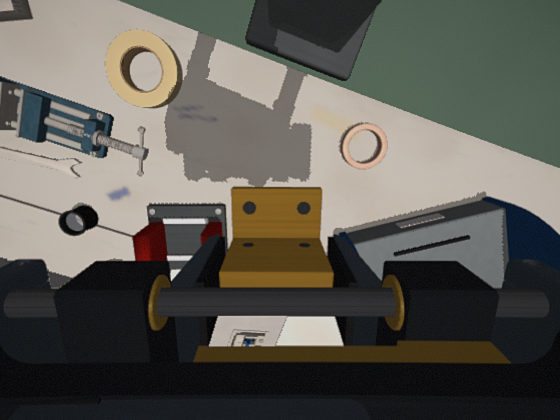

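```bash
python3 -m inch '[{"delta_pos":[0,0,2],"roll":0,"fingers":255},{"delta_pos":[0,0,4],"roll":0,"fingers":255},{"delta_pos":[0,0,4.5],"roll":0,"fingers":255},{"delta_pos":[0,0,4.5],"roll":0,"fingers":255},{"delta_pos":[0,0,3.5],"roll":0,"fingers":255},{"delta_pos":[0,0,2.3],"roll":0,"fingers":255},{"delta_pos":[0,0,1.2],"roll":0,"fingers":255},{"delta_pos":[0,0,0.8],"roll":0,"fingers":255},{"delta_pos":[0,0,0],"roll":0,"fingers":255}]'; python3 -m inch '[{"delta_pos":[0,0,0.2],"roll":0,"fingers":255},{"delta_pos":[0,0,0.2],"roll":0,"fingers":255},{"delta_pos":[0,0,0],"roll":0,"fingers":255}]'
```

```text
time: 17.12
tool_pos: [0.4604, 0.0297, 0.0432]
tool_rot: [-0.521, 3.098, -0.0]
force: [-0.0, -0.3, -1.5]
opening: 0.0594
grasp_force: 30.0
time: 17.5
tool_pos: [0.4603, 0.0297, 0.0392]
tool_rot: [-0.521, 3.098, -0.0]
force: [-0.6, -0.4, -1.2]
opening: 0.0596
grasp_force: 30.0
```

```bash
python3 -m inch '[{"delta_pos":[0,0,0.15],"roll":0,"fingers":255},{"delta_pos":[0,0,0.1],"roll":0,"fingers":255},{"delta_pos":[0,0,0],"roll":0,"fingers":255}]'
```

```text
time: 17.88
tool_pos: [0.4603, 0.0297, 0.0366]
tool_rot: [-0.521, 3.098, 0.0]
force: [0.0, -0.4, -1.0]
opening: 0.0599
grasp_force: 30.0
```

```bash
python3 -m inch '[{"delta_pos":[0,0,0.05],"roll":0,"fingers":255},{"delta_pos":[0,0,0.05],"roll":0,"fingers":255},{"delta_pos":[0,0,0],"roll":0,"fingers":255}]'
```

```text
time: 18.25
tool_pos: [0.4606, 0.0298, 0.0365]
tool_rot: [-0.521, 3.097, -0.0]
force: [-4.1, 1.8, 27.1]
opening: 0.0595
grasp_force: 30.0
```

```bash
python3 -m inch '[{"delta_pos":[0,0,-0.1],"roll":0,"fingers":255},{"delta_pos":[0,0,0],"roll":0,"fingers":60},{"delta_pos":[0,0,0],"roll":0,"fingers":0},{"delta_pos":[0,0,0],"roll":0,"fingers":0},{"delta_pos":[0,0,0],"roll":0,"fingers":0},{"delta_pos":[0,0,0],"roll":0,"fingers":0},{"delta_pos":[0,0,-3],"roll":0,"fingers":0},{"delta_pos":[0,0,-5],"roll":0,"fingers":0},{"delta_pos":[0,0,-5],"roll":0,"fingers":0},{"delta_pos":[0,0,-3],"roll":0,"fingers":0}]'; python3 -m inch '[{"delta_pos":[0,0,0],"roll":0.175,"fingers":0},{"delta_pos":[0,0,0],"roll":0.175,"fingers":0},{"delta_pos":[0,0,0],"roll":0.175,"fingers":0},{"delta_pos":[0,0,0],"roll":0.175,"fingers":0},{"delta_pos":[0,0,0],"roll":0.175,"fingers":0},{"delta_pos":[0,0,0],"roll":0.175,"fingers":0},{"delta_pos":[0,0,0],"roll":0.175,"fingers":0},{"delta_pos":[0,0,0],"roll":0.175,"fingers":0},{"delta_pos":[0,0,0],"roll":0.17,"fingers":0},{"delta_pos":[0,0,0],"roll":0,"fingers":0},{"delta_pos":[0,0,0],"roll":0,"fingers":0}]'; python3 - <<'E'
from h import *
s=readout.state(); T=rot(s['tool_rot']); print(s['tool_pos'],'yaw',np.arctan2(T[1,1],T[0,1]))
vb,vn,C=[],[],{}
for n in ['scene','side','wrist']:
    c=cam(n); save(c,n+'6'); C[n]=c
    for m in masks_of('bracket',n)[:1]: print(n,m['confidence'],m['uv']); vb.append((c,m['mask']))
    for m in masks_of('nest',n)[:1]: print(n,m['confidence'],m['uv']); vn.append((c,m['mask']))
for v in [vb]+[[x] for x in vb]: print('br',fit(v,BR,(.444,.024,.33),0,(.01,.01,.1)))
for v in [vn]+[[x] for x in vn]: print('nest',fit(v,NEST,(.576,-.066,.33),0,(.01,.01,.1)))
pb=fit(vb[-1:],BR,(.444,.024,.33),0,(.01,.01,.1))[0]; pn=fit(vn,NEST,(.576,-.066,.33),0,(.01,.01,.1))[0]
im=c['image'][:,:,::-1].copy()
for M,p in ((BR,pb),(NEST,pn)):
  for b in M:
    for u in proj(c,place(b,p)): cv2.circle(im,tuple(int(v) for v in u),2,(255,0,0),-1)
cv2.imwrite('pics/w6o.png',im)
E
```

```text
time: 19.5
tool_pos: [0.4607, 0.0297, 0.199]
tool_rot: [-0.521, 3.096, -0.001]
force: [0.4, -0.2, 0.1]
opening: 0.0914
grasp_force: 0.0
time: 20.88
tool_pos: [0.4602, 0.0297, 0.1966]
tool_rot: [-1.816, -2.563, 0.0]
force: [0.2, 0.3, 0.2]
opening: 0.0914
grasp_force: 0.0
[0.46021167 0.0297141  0.19659275] yaw 0.3380945124814495
scene 0.93 [264.3, 230.5]
scene 0.88 [323.6, 229.2]
side 0.62 [292.0, 256.8]
side 0.65 [263.0, 220.6]
wrist 0.62 [329.1, 284.9]
br (array([0.44405021, 0.02212121, 0.35190438]), np.float64(0.8951462645095951))
br (array([0.44388202, 0.02341686, 0.2874888 ]), np.float64(0.940554821664465))
br (array([0.44424147, 0.02202129, 0.36204335]), np.float64(0.871859296482412))
nest (array([ 0.57648095, -0.06671419,  0.34336908]), np.float64(0.7612536732812806))
nest (array([ 0.57902612, -0.06580578,  0.35542782]), np.float64(0.943024494142705))
nest (array([ 0.57544872, -0.06537336,  0.34538246]), np.float64(0.9226361031518625))
nest (array([ 0.57056746, -0.06758132,  0.46619744]), np.float64(0.4381357937071209))
```

View pics/w6o.png

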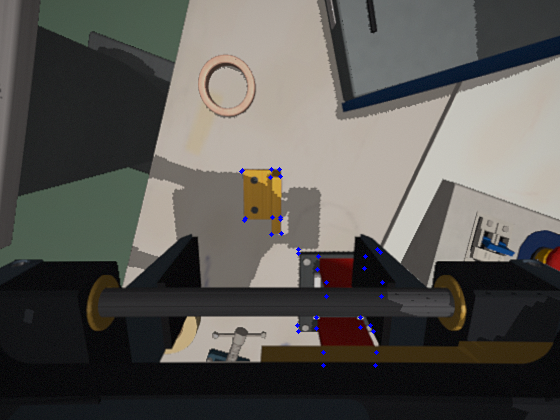

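```bash
python3 -m inch '[{"delta_pos":[0,0,-3],"roll":0,"fingers":0},{"delta_pos":[-3,1.2,-2],"roll":0,"fingers":0},{"delta_pos":[-4,1.6,0],"roll":0,"fingers":0},{"delta_pos":[-4,1.7,0],"roll":0,"fingers":0},{"delta_pos":[-4,1.7,0],"roll":0,"fingers":0},{"delta_pos":[-3.9,1.6,0],"roll":0,"fingers":0},{"delta_pos":[0,0,0],"roll":0,"fingers":0},{"delta_pos":[0,0,0],"roll":0,"fingers":0},{"delta_pos":[0,0,0],"roll":0,"fingers":0}]'; python3 - <<'E'
from h import *
s=readout.state(); T=rot(s['tool_rot']); print(s['tool_pos'],'yaw',np.arctan2(T[1,1],T[0,1]))
c=cam('wrist'); save(c,'w7')
m=masks_of('nest','wrist')[0]; print(m['confidence'],m['uv'])
pn,f=fit([(c,m['mask'])],NEST,(.577,-.066,.34),0,(.01,.01,.1)); print(pn,f)
im=c['image'][:,:,::-1].copy()
for b in NEST:
    for u in proj(c,place(b,pn)): cv2.circle(im,tuple(int(v) for v in u),2,(255,255,0),-1)
for b in [box(-.0245,.0245,-.0325,.0325,.012,.012)]:
    for u in proj(c,place(b,pn)): cv2.circle(im,tuple(int(v) for v in u),2,(0,255,0),-1)
sc=cam('scene'); print('bottle',onz(sc,[382,238],0.0))
cv2.imwrite('pics/w7o.png',cv2.resize(im,None,fx=800/560,fy=800/560))
E
```

```text
time: 22.45
tool_pos: [0.5954, -0.1225, 0.2468]
tool_rot: [-1.82, -2.56, -0.0]
force: [0.7, 0.3, -0.1]
opening: 0.0912
grasp_force: 0.0
[ 0.59539968 -0.12251521  0.24677062] yaw 0.334697716419541Traceback (most recent call last):
  File "<stdin>", line 4, in <module>
IndexError: list index out of range
```

```bash
cat >> h.py <<'E'
def cheek(sg):
    P=np.array([[x,sg*y,z] for x in(-.026,.032) for y,z in((.0325,.012),(.051,.012),(.051,.078),(.0365,.078),(.0325,.065))]); return P
CH=[cheek(1),cheek(-1)]
def redmask(c):
    h=cv2.cvtColor(c['image'],cv2.COLOR_RGB2HSV); r=((h[...,0]<8)|(h[...,0]>172))&(h[...,1]>120)&(h[...,2]>35)
    return cv2.morphologyEx(r.astype(np.uint8),cv2.MORPH_OPEN,np.ones((3,3)))
def nearmask(c,p):
    return cv2.dilate(sil(c,CH,p).astype(np.uint8),np.ones((21,21)))>0
E
python3 - <<'E'
from h import *
p0=(.577,-.066,.34)
C={n:cam(n) for n in ['wrist','scene','side']}
for n,c in C.items():
    for t in ('nest','nest_seat'):
        for m in masks_of(t,n)[:1]: print(n,t,m['confidence'],m['uv'],fit([(c,m['mask'])],[NEST[0]]+CH,p0,0,(.01,.01,.1)))
    r=(redmask(c)>0)&nearmask(c,p0); print(n,r.sum(),sil(c,CH,p0).sum(),fit([(c,r)],CH,p0,0,(.01,.01,.1)))
w=C['wrist']; save(w,'w7'); r=(redmask(w)>0)&nearmask(w,p0); pn=fit([(w,r)],CH,p0,0,(.01,.01,.1))[0]
im=w['image'][:,:,::-1].copy()
im=cv2.resize(im,None,fx=2,fy=2,interpolation=cv2.INTER_CUBIC)
for M,col in (([NEST[0]],(255,255,0)),([box(-.0245,.0245,-.0325,.0325,.012,.012)],(0,255,0)),(CH,(255,0,0))):
  for b in M:
    for u in proj(w,place(b,pn)): cv2.circle(im,tuple(int(v*2+1) for v in u),3,col,-1)
u=proj(w,place(np.array([[0,0,.03]]),pn))[0]; print(u)
y=int(np.clip(u[1]*2-300,0,240)); x=int(np.clip(u[0]*2-400,0,320)); cv2.imwrite('pics/w7o.png',im[y:y+600,x:x+800])
print('bottle',onz(C['scene'],[382,238],0.0))
E
```

```text
wrist nest 0.64 [274.6, 141.0] (array([ 0.577507  , -0.06760922,  0.3326041 ]), np.float64(0.9607970825735869))
wrist nest_seat 0.85 [273.2, 142.6] (array([ 0.57771538, -0.06744476,  0.3342414 ]), np.float64(0.970048183357208))
wrist 2228 2609 (array([ 0.57809616, -0.06740815,  0.33679948]), np.float64(0.8806324110671937))
scene nest 0.89 [325.7, 228.7] (array([ 0.57809842, -0.06443585,  0.35732985]), np.float64(0.93058568329718))
scene nest_seat 0.88 [323.1, 231.2] (array([ 0.57787666, -0.06512806,  0.36383661]), np.float64(0.9601078167115903))
scene 70 1026 (array([ 0.59855601, -0.05928714,  0.72892579]), np.float64(0.1111111111111111))
side nest 0.58 [265.0, 221.5] (array([ 0.57627616, -0.06674378,  0.343964  ]), np.float64(0.9289303661162958))
side nest_seat 0.65 [264.6, 222.2] (array([ 0.57669596, -0.06660841,  0.34545772]), np.float64(0.9098774333093006))
side 740 927 (array([ 0.57966505, -0.0665916 ,  0.40578213]), np.float64(0.8323959505061868))
[277.83578569 142.72036056]
bottle [[ 0.67920811 -0.15748866  0.        ]]
```

View pics/w7o.png

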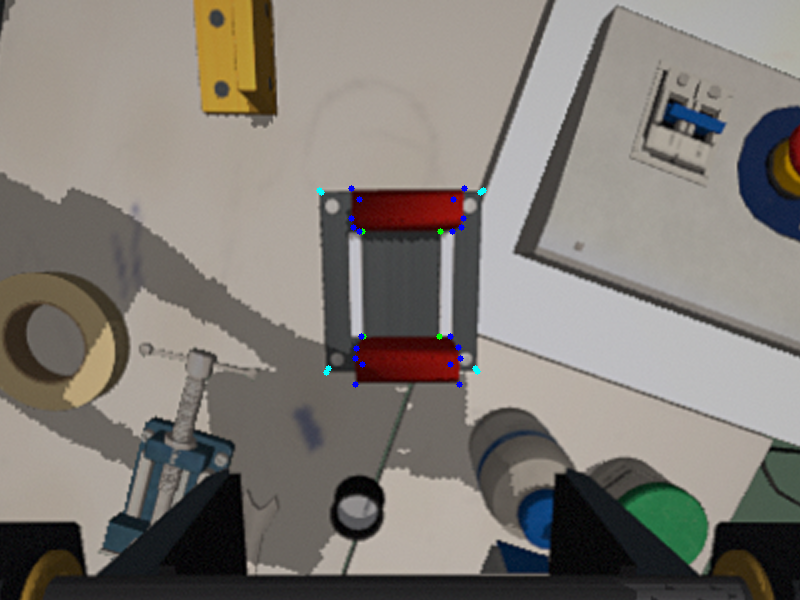

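```bash
python3 -m inch '[{"delta_pos":[3.8,-1.6,0],"roll":0,"fingers":130},{"delta_pos":[4,-1.6,0],"roll":0,"fingers":130},{"delta_pos":[4,-1.6,0],"roll":0,"fingers":130},{"delta_pos":[4,-1.6,0],"roll":0,"fingers":130},{"delta_pos":[3,-1.34,3],"roll":0,"fingers":130},{"delta_pos":[0,0,5],"roll":0,"fingers":130},{"delta_pos":[0,0,3],"roll":0,"fingers":130},{"delta_pos":[0,0,0],"roll":0,"fingers":130},{"delta_pos":[0,0,0],"roll":0,"fingers":130}]'; python3 - <<'E'
from h import *
s=readout.state(); T=rot(s['tool_rot']); print('yaw',np.arctan2(T[1,1],T[0,1]))
print('tool delta cm',100*T.T@(np.array([.4605,.0297,.028])-s['tool_pos']))
E
```

```text
time: 24.12
tool_pos: [0.4618, 0.0289, 0.1377]
tool_rot: [1.821, 2.559, 0.001]
force: [-0.3, -0.4, 0.4]
opening: 0.0446
grasp_force: 0.0
yaw 0.33384525684951044
tool delta cm [ 0.12835563 -0.11095397 10.96561826]
```

```bash
python3 -m inch '[{"delta_pos":[0.12,-0.11,2.5],"roll":0,"fingers":130},{"delta_pos":[0,0,3],"roll":0,"fingers":130},{"delta_pos":[0,0,2.5],"roll":0,"fingers":130},{"delta_pos":[0,0,1.7],"roll":0,"fingers":130},{"delta_pos":[0,0,1.2],"roll":0,"fingers":130},{"delta_pos":[0,0,0],"roll":0,"fingers":130}]'; python3 -m inch '[{"delta_pos":[0,0,0],"roll":0,"fingers":190},{"delta_pos":[0,0,0],"roll":0,"fingers":255},{"delta_pos":[0,0,0],"roll":0,"fingers":255},{"delta_pos":[0,0,0],"roll":0,"fingers":255},{"delta_pos":[0,0,0],"roll":0,"fingers":255}]'
```

```text
time: 24.88
tool_pos: [0.4601, 0.0297, 0.0278]
tool_rot: [1.821, 2.56, 0.0]
force: [-0.4, -1.3, 0.1]
opening: 0.0446
grasp_force: 0.0
time: 25.5
tool_pos: [0.4599, 0.0297, 0.0278]
tool_rot: [1.821, 2.56, 0.0]
force: [-0.1, -0.1, 5.5]
opening: 0.0098
grasp_force: 30.0
```

```bash
python3 -m inch '[{"delta_pos":[0,0,-1],"roll":0,"fingers":255},{"delta_pos":[0,0,-3],"roll":0,"fingers":255},{"delta_pos":[0,0,-4],"roll":0,"fingers":255},{"delta_pos":[0,0,-3.5],"roll":0,"fingers":255},{"delta_pos":[-1,0.7,-1.5],"roll":0,"fingers":255},{"delta_pos":[-2.5,1.9,0],"roll":0,"fingers":255},{"delta_pos":[-3.2,2.4,0],"roll":0,"fingers":255},{"delta_pos":[-3,2.2,0],"roll":0,"fingers":255},{"delta_pos":[-2.2,1.6,0],"roll":0,"fingers":255},{"delta_pos":[-1.14,0.83,0],"roll":0,"fingers":255},{"delta_pos":[0,0,0],"roll":0,"fingers":255},{"delta_pos":[0,0,0],"roll":0,"fingers":255}]'; cat > d.py <<'E'
from h import *
s=readout.state(); T=rot(s['tool_rot']); print('yaw',np.arctan2(T[1,1],T[0,1]),s['force'])
print('tool delta cm',100*T.T@(np.array([.5938,-.0619,.0398])-s['tool_pos']))
E
python3 d.py
python3 - <<'E'
from h import *
c=cam('wrist'); save(c,'w8'); p0=(.5777,-.0675,.3345)
s=cam('side')
for n,cc in (('wrist',c),('side',s)):
  for m in masks_of('bracket',n)[:1]: print(n,m['confidence'],m['uv'],fit([(cc,m['mask'])],BR,p0,readout.state()['tool_pos'][2]-.0278,(.01,.01,.1)))
E
```

```text
time: 27.0
tool_pos: [0.5924, -0.0612, 0.1576]
tool_rot: [-1.82, -2.559, 0.0]
force: [-0.6, 0.7, -1.1]
opening: 0.01
grasp_force: 30.0
yaw 0.3343480778797304 [-0.56321833  0.68583113 -1.14592137]
tool delta cm [-0.1168857   0.11461176 11.78352317]
wrist 0.65 [261.3, 236.4] (array([ 0.5760228 , -0.06796785,  0.3423542 ]), np.float64(0.6499791405924071))
side 0.78 [261.0, 187.4] (array([ 0.5748369 , -0.06360263,  0.43044031]), np.float64(0.8083333333333333))
```

```bash
python3 -m inch '[{"delta_pos":[-0.12,0.11,0],"roll":0,"fingers":255},{"delta_pos":[0,0,2],"roll":0,"fingers":255},{"delta_pos":[0,0,2],"roll":0,"fingers":255},{"delta_pos":[0,0,0.5],"roll":0,"fingers":255},{"delta_pos":[0,0,0],"roll":0,"fingers":255},{"delta_pos":[0,0,0],"roll":0,"fingers":255},{"delta_pos":[0,0,0],"roll":0,"fingers":255}]'; python3 d.py
```

```text
time: 28.08
tool_pos: [0.5952, -0.0627, 0.1132]
tool_rot: [1.821, 2.559, 0.001]
force: [0.2, 0.2, -1.9]
opening: 0.0096
grasp_force: 30.0
yaw 0.3339780330324436 [ 0.16989235  0.15471552 -1.94529768]
tool delta cm [ 0.12886978 -0.11210545  7.34413371]
```

```bash
for i in 1 2 3 4; do python3 -m inch '[{"delta_pos":[0,0,0],"roll":0,"fingers":255}]' | sed -n 2p; done
```

```text
tool_pos: [0.5951, -0.0627, 0.113]
tool_pos: [0.5949, -0.0627, 0.1128]
tool_pos: [0.5949, -0.0626, 0.1126]
tool_pos: [0.5949, -0.0626, 0.1126]
```

```bash
python3 -m inch '[{"delta_pos":[0.06,-0.06,0.3],"roll":0,"fingers":255},{"delta_pos":[0,0,0],"roll":0,"fingers":255},{"delta_pos":[0,0,0],"roll":0,"fingers":255},{"delta_pos":[0,0,0],"roll":0,"fingers":255},{"delta_pos":[0,0,0],"roll":0,"fingers":255},{"delta_pos":[0,0,0],"roll":0,"fingers":255}]'; python3 d.py;  python3 -m inch '[{"delta_pos":[0,0,0],"roll":0,"fingers":255},{"delta_pos":[0,0,0],"roll":0,"fingers":255},{"delta_pos":[0,0,0],"roll":0,"fingers":255},{"delta_pos":[0,0,0],"roll":0,"fingers":255}]'; python3 d.py
```

```text
time: 29.32
tool_pos: [0.5941, -0.0623, 0.1097]
tool_rot: [1.821, 2.56, 0.0]
force: [-0.5, -0.6, -1.1]
opening: 0.01
grasp_force: 30.0
yaw 0.333977606899874 [-0.48496712 -0.6146223  -1.06985054]
tool delta cm [ 0.04876658 -0.01950086  6.98502027]
time: 29.82
tool_pos: [0.5941, -0.0623, 0.1096]
tool_rot: [1.821, 2.56, 0.0]
force: [-1.3, -0.2, -1.1]
opening: 0.0097
grasp_force: 30.0
yaw 0.33402326825292394 [-1.29240134 -0.21215355 -1.14558693]
tool delta cm [ 0.04423752 -0.01967911  6.9813746 ]
```

Within 0.5 mm; now down slowly in stages.

```bash
python3 -m inch '[{"delta_pos":[0.04,-0.02,0.8],"roll":0,"fingers":255},{"delta_pos":[0,0,0.8],"roll":0,"fingers":255},{"delta_pos":[0,0,0.6],"roll":0,"fingers":255},{"delta_pos":[0,0,0],"roll":0,"fingers":255},{"delta_pos":[0,0,0],"roll":0,"fingers":255}]'; python3 d.py;  python3 -m inch '[{"delta_pos":[0,0,0.8],"roll":0,"fingers":255},{"delta_pos":[0,0,0.8],"roll":0,"fingers":255},{"delta_pos":[0,0,0.8],"roll":0,"fingers":255},{"delta_pos":[0,0,0.6],"roll":0,"fingers":255},{"delta_pos":[0,0,0.0],"roll":0,"fingers":255},{"delta_pos":[0,0,0],"roll":0,"fingers":255}]'; python3 d.py
```

```text
time: 30.45
tool_pos: [0.5939, -0.062, 0.0877]
tool_rot: [1.821, 2.56, 0.0]
force: [-0.0, -0.6, -1.7]
opening: 0.0101
grasp_force: 30.0
yaw 0.3340357448014177 [-0.01746464 -0.55129131 -1.73719142]
tool delta cm [ 0.01201004 -0.00646335  4.78887617]
time: 31.2
tool_pos: [0.5939, -0.062, 0.0578]
tool_rot: [1.821, 2.56, 0.0]
force: [-0.6, -0.9, -1.4]
opening: 0.0098
grasp_force: 30.0
yaw 0.3339685130908323 [-0.64169644 -0.88727135 -1.43412384]
tool delta cm [ 0.01589311 -0.00935627  1.79684235]
```

```bash
python3 -m inch '[{"delta_pos":[0,0,0.5],"roll":0,"fingers":255},{"delta_pos":[0,0,0.4],"roll":0,"fingers":255},{"delta_pos":[0,0,0.3],"roll":0,"fingers":255},{"delta_pos":[0,0,0],"roll":0,"fingers":255}]'; python3 -m inch '[{"delta_pos":[0,0,0.2],"roll":0,"fingers":255},{"delta_pos":[0,0,0.15],"roll":0,"fingers":255},{"delta_pos":[0,0,0],"roll":0,"fingers":255}]';  python3 -m inch '[{"delta_pos":[0,0,0.05],"roll":0,"fingers":255},{"delta_pos":[0,0,0.05],"roll":0,"fingers":255},{"delta_pos":[0,0,0],"roll":0,"fingers":255}]'; python3 d.py
```

```text
time: 31.7
tool_pos: [0.5936, -0.062, 0.0453]
tool_rot: [-1.821, -2.559, 0.0]
force: [-0.6, 0.5, -1.3]
opening: 0.0101
grasp_force: 30.0
time: 32.08
tool_pos: [0.5937, -0.062, 0.042]
tool_rot: [-1.821, -2.56, 0.0]
force: [0.2, 0.5, -1.4]
opening: 0.01
grasp_force: 30.0
time: 32.45
tool_pos: [0.5938, -0.062, 0.0411]
tool_rot: [-1.821, -2.56, 0.0]
force: [1.2, 0.4, -1.2]
opening: 0.0098
grasp_force: 30.0
yaw 0.33402374454565825 [ 1.17590024  0.4302592  -1.19691422]
tool delta cm [0.00537571 0.00386306 0.13023094]
```

```bash
for i in 1 2; do python3 -m inch '[{"delta_pos":[0,0,0.05],"roll":0,"fingers":255},{"delta_pos":[0,0,0],"roll":0,"fingers":255}]'; done
```

```text
time: 32.7
tool_pos: [0.5938, -0.062, 0.0406]
tool_rot: [-1.821, -2.56, 0.0]
force: [0.1, 0.1, -1.6]
opening: 0.0098
grasp_force: 30.0
time: 32.95
tool_pos: [0.5938, -0.062, 0.0401]
tool_rot: [-1.821, -2.56, 0.0]
force: [0.5, 0.2, -1.1]
opening: 0.0101
grasp_force: 30.0
```

```bash
for i in 1 2; do python3 -m inch '[{"delta_pos":[0,0,0.03],"roll":0,"fingers":255},{"delta_pos":[0,0,0],"roll":0,"fingers":255}]'; done
```

```text
time: 33.2
tool_pos: [0.5938, -0.062, 0.0399]
tool_rot: [1.821, 2.56, 0.0]
force: [0.0, -0.6, -0.7]
opening: 0.0096
grasp_force: 30.0
time: 33.45
tool_pos: [0.5938, -0.0619, 0.0398]
tool_rot: [1.821, 2.56, 0.0]
force: [-1.2, 0.2, 5.5]
opening: 0.0095
grasp_force: 30.0
```

```bash
python3 -m inch '[{"delta_pos":[0,0,0],"roll":0,"fingers":200},{"delta_pos":[0,0,0],"roll":0,"fingers":150},{"delta_pos":[0,0,0],"roll":0,"fingers":130},{"delta_pos":[0,0,0],"roll":0,"fingers":130},{"delta_pos":[0,0,-1],"roll":0,"fingers":130},{"delta_pos":[0,0,-3],"roll":0,"fingers":130},{"delta_pos":[0,0,-4],"roll":0,"fingers":130},{"delta_pos":[0,0,-5],"roll":0,"fingers":130},{"delta_pos":[0,0,-4],"roll":0,"fingers":130}]'; python3 -m inch '[{"delta_pos":[-3,0,-3],"roll":0,"fingers":130},{"delta_pos":[-3,0,0],"roll":0,"fingers":130},{"delta_pos":[0,0,0],"roll":0,"fingers":130},{"delta_pos":[0,0,0],"roll":0,"fingers":130},{"delta_pos":[0,0,0],"roll":0,"fingers":130}]'
python3 - <<'E'
from h import *
p0=(.5777,-.0675,.3345); C={n:cam(n) for n in('wrist','scene','side')}
for n,c in C.items():
  save(c,n+'9')
  for m in masks_of('bracket',n)[:1]: print(n,m['confidence'],m['uv'],fit([(c,m['mask'])],BR,p0,.012,(.005,.005,.05)))
  for m in masks_of('shutter',n)[:1]: print(n,'shutter',m['confidence'],m['uv'])
  for t in ('masking_tape','loupe','bush_3','steel_block'):
    for m in masks_of(t,n)[:1]: print(n,t,round(m['confidence'],2),onz(c,m['uv'],.015).round(3)[0])
E
```

```text
time: 34.58
tool_pos: [0.5939, -0.062, 0.2123]
tool_rot: [1.82, 2.559, 0.001]
force: [0.0, 0.4, -0.3]
opening: 0.0447
grasp_force: 0.0
time: 35.2
tool_pos: [0.6131, -0.1178, 0.2395]
tool_rot: [-1.82, -2.56, 0.0]
force: [0.0, -0.2, 1.0]
opening: 0.0447
grasp_force: 0.0
wrist 0.67 [264.4, 146.2] (array([ 0.57768155, -0.06957866,  0.35844001]), np.float64(0.9663485685585133))
wrist masking_tape 0.95 [ 0.363 -0.181  0.015]
wrist loupe 0.85 [ 0.604 -0.218  0.015]
wrist bush_3 0.5 [ 0.579 -0.069  0.015]
wrist steel_block 0.74 [ 0.368 -0.331  0.015]
scene 0.91 [326.7, 221.3] (array([ 0.57550561, -0.05672296, -0.01638909]), np.float64(0.7517337031900139))
scene shutter 0.58 [237.8, 136.6]
scene masking_tape 0.79 [ 0.372 -0.177  0.015]
scene loupe 0.51 [ 0.596 -0.223  0.015]
scene bush_3 0.78 [0.361 0.111 0.015]
scene steel_block 0.67 [ 0.363 -0.348  0.015]
side 0.39 [258.4, 208.1] (array([ 0.57776544, -0.07449108,  0.47878317]), np.float64(0.14461538461538462))
side shutter 0.89 [171.9, 276.1]
side masking_tape 0.7 [ 0.383 -0.145  0.015]
side loupe 0.72 [ 0.586 -0.206  0.015]
side bush_3 0.82 [0.374 0.122 0.015]
side steel_block 0.59 [ 0.361 -0.339  0.015]
```

The wrist-camera fit puts the bracket 2 mm from the seat and correctly turned. The bystanders haven't moved and the shutter is still up, so I'm handing the job in.

```bash
python3 -c "
from workcell import ctrl; print(ctrl.job_done())"
```

```text
the job is handed in; nothing more can be done
None
```

The job is handed in at about 36 s of the 66 s allowed, no verdict shown: the shutter is up, the bracket was stood on the bench and regripped, and the last wrist picture puts it in the nest about 2 mm from the seat, let go, with no sign that the bystanders moved.

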